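Hold the torsion tester's guard at its balance point

ROBOT

A 7-joint arm with a two-finger parallel gripper is mounted at the origin on the work surface. World frame = base frame: x ahead of the robot, y to its left, z up, the work surface at z = 0. Lengths are in m, angles in rad, forces in N, time in s.
With the tool pointing down it reaches from about 0.425 to 0.875 m from the base axis. Payload 9.9 kg.
Tool frame: the origin (TCP) lies on the centre line of the jaws, within the pads' length; the fingertips stand 19 mm ahead of it and the grasp point (between the pads) is the TCP; z points along the fingers, y is the direction in which the jaws open and shut (so a half turn about z gives the same grasp; the last joint's range is limited). The gripper opens to 85 mm and grips with 20 to 120 N. Pads are 22 mm wide; open, the fingers measure 114 mm over their backs; the gripper's body (76 mm by 85 mm) begins 54 mm behind the grasp point. The pads swing forward as they close: fully open they stand 13 mm farther back than shut.
Start: joints at [1.078, 0.576, 0.025, 1.437, -0.015, 1.129, -0.057], TCP at [0.268, -0.619, 0.25] pointing down, gripper open.
Joint ranges: [-2.76, 2.76], [-0.34, 2.15], [-1.52, 1.57], [0.19, 2.46], [-1.09, 4.23], [0.17, 1.99], [-2.82, 2.82]. Speed limits (rad/s): [2.22, 2.22, 3.01, 3.01, 3.14, 3.14, 3.14].

INTERFACE

Orientations are given as a unit quaternion [w, x, y, z].
In Python, from station import robot, eyes, spotter gives the robot as it stands. The module is installed in compiled form; this text tells all that it offers.
- The arm moves only by the shell command python3 -m pendant 'ROWS'. ROWS is JSON, one flat list of numbers, 5 for each row, row after row: the shift along the world's x, y, z in m, then the turn about the world's z in degrees, then the closure, from 0 (fully open) to 1 (shut). In form: [x, y, z, spin, hand, x, y, z, spin, hand, ...]. A call has 1 to 12 rows; each row shifts and turns the pose as measured when the row begins; what a row does not reach is not made up. A row lasts 1/12 s, in which the tool goes at most 41.7 mm and 7.16 degrees, less where a joint would pass 70% of its speed; a pose out of reach is approached as far as the arm can. A call is refused whole if a number of a shift passes 0.0417 or a number of a turn 7.16, either way. A call with a gripper value outside its range is refused whole. The fingers move at their own pace and stop on an object; the grip force is fixed at half the most. Time passes only in rows, so rows that do not move let the fingers close. It gives the time, the measured TCP pose, the force and the opening at its end, in the units of the state.
- robot.sense(): the state, without advancing time (a new reading comes with each control period).
- eyes.capture(name): name is "scene" or "top"; returns the picture (420x560x3 uint8, red, green, blue); there is no depth.
- eyes.get_calibration(name): a dict with "intrinsics" (3x3 intrinsics, pixels), "R" (3x3) and "t" (3): a world point X has camera coordinates R X + t. Camera axes: x right, y down, z forward; pixel columns grow to the right and rows downward; lengths in m; the calibration is good to about 2 mm. A picture is of the moment at which its call begins. get_calibration takes no time and is no camera call.
- robot.job_done(): hands the job in, once; it reports no verdict.
Trained networks look in the newest picture that a camera, given by its name, has taken for a name from the list of things; names that differ only in an ending like _2 or _b are one class to them, and where a whole thing is asked for, a point or a joint stands for the part that bears it (a point fixed in the world has none). Each returns a list of dicts, best first, with "conf" (0 to 1); they miss things now and then, are a little off and sometimes report something else, mostly with a low value. They report only what shows in the picture. A call takes as long as a camera call.
- spotter.outline_of(camera, thing): "region" (420x560 bool, what is visible of it) and "position" ([row, column] in pixels, amid what is visible of it).
The state is a dict: "time": time; "joint_positions": joint angles; "qd": joint speeds; "joint_torque": joint torques, N m; "ee_pos": TCP position; "ee_rot": TCP orientation; "wrist_force": force on the tool from outside, world axes, zero at the start; "wrist_torque": the same for the moment, N m; "grip_width": finger opening in m.
Only numpy, scipy, OpenCV 4.12 (cv2) and the standard library are available. Lean on these libraries where they do the work, as an engineer would, in place of code of your own. Each camera call takes 0.05 s, during which the arm holds its last target.

TASK

The stay of the torsion tester's clear guard is off, so the guard has to be held open while a colleague reaches in. First swing the ring magnifier on its post out past the end of the guard, well clear of it, and leave it there; then raise the guard to the point where it balances over its hinge and finish still holding it there in the fingers. Never let the guard drop shut or flop over backwards, and leave the loose things on the bench alone.

Things in the scene. Friction and masses are not known exactly. Their poses are not given: they have to be found in the camera images.
- tester: Blue bench torsion tester, fixed: cast bed 820 mm long (y), 150 mm wide (x), top 75 mm above the bench, with a shaft along y. Origin: underside of the bed, at its middle. Axes: x away from the operator's (robot's) side, y along the bed to the robot's left, towards the gear head with three ball-ended bars, z up.
- guard (a joint): Clear guard over the test bar, about 0.5 kg, hinge almost frictionless. Value in rad: 0 = shut, top sheet level, at rest; grows as the front is lifted up and over; 1.571 = top sheet upright. It BALANCES AT 1.795, the top sheet leaning 13 degrees back past upright, away from the operator. Left free below that it falls shut, beyond it backwards to a stop at 2.5.
- guard_bend (a point): Middle of the guard's bend. The guard is a clear 5 mm sheet with yellow edges, 300 mm long along the bed (150 mm either side of the tester's middle): a flat top, 120 mm from hinge to bend, then a front panel 90 mm tall that hangs from the bend at a right angle when shut.
- guard_handle (a point): Middle of the guard's round steel pull bar, 12 mm thick, 130 mm long, parallel to the hinge, 45 mm out from the front panel on standoffs 55 mm either side. In the tester's axes from guard_hinge: (-165, 0, -20) mm shut, 150 mm above the bench; (+17, 0, +165) mm at balance, then the guard's topmost part. It can turn between the fingers, so the gripper need not turn with the guard.
- guard_hinge (a point): Middle of the guard's hinge line, 170 mm above the bench, on the tester's far side: fixed to the tester at (+60, 0, 170) mm in its axes. The hinge line runs along the tester's y axis.
- magnifier (a joint): White ring magnifier on a level arm turning about a post near the left end of the guard. Value in rad: 0 = the arm points along the tester's -y, over the guard; grows as it swings round by the operator's side; 1.571 = it points along the tester's -x; stops at -0.2 and 2.7. The rim is clear of the guard's end from about 1.5. Stiff pivot (0.5 Nm, 5 N at the grip): it stays where left.
- magnifier_grip (a point): Centre of the magnifier's black upright grip: a round peg 20 mm thick, standing 56 mm tall on the arm's neck, 112 mm from the post's axis; centre 279 mm, top 300 mm above the bench. The neck block under it ends 244 mm above the bench.
- magnifier_lens (a point): Centre of the magnifier's lens, 200 mm from the post's axis, 235 mm above the bench; the rim's outer radius is 65 mm, its thickness 18 mm.
- magnifier_post (a point): Pivot of the magnifier's arm on the axis of its post, 235 mm above the bench; the collar there is 32 mm wide, its cap ends 258 mm above the bench. Fixed to the tester at (+45, +232) mm in its x, y.
- spare_bar_mid (a point): Centre of a spare brass test bar lying on the bench, 156 mm long, square ends 18 mm. Bystander: leave alone.
- chuck_key_mid (a point): Near the centre of a T-shaped steel chuck key lying on the bench, about 105 by 90 mm, 12 mm thick. Bystander: leave alone.
- check_weight_mid (a point): Centre of a steel check weight with a knob, 54 mm wide, 57 mm tall, standing on the bench. Bystander: leave alone.

How it is judged:
On the way, in this order (a step that is already met when the one before it is completed fails the run):
1. the magnifier stands clear past the end of the guard, with the guard still shut (value of joint magnifier above 1.6 rad and velocity of joint magnifier between -0.05 and 0.05 rad/s and value of joint guard below 0.1 rad), for 0.2 s.
2. the guard is at its balance point, held still in the fingers (value of joint guard between 1.705 and 1.885 rad and velocity of joint guard between -0.1 and 0.1 rad/s and contact force between the fingers and guard above 0.5 N), for 0.3 s.
At the end, for the whole second after the job is handed in: The program has ended with the fingers still touching the guard (more than 0.5 N) and keeping it still (under 0.1 rad/s) within 0.09 rad of its balance point (joint guard 1.705 to 1.885), and the magnifier at rest past the guard's end (joint magnifier above 1.6) (all of step 2 and value of joint magnifier above 1.6 rad and velocity of joint magnifier between -0.05 and 0.05 rad/s); the arm keeps its last pose, push and grip.
It fails at once if the guard is raised while the magnifier is still over it (value of joint guard above 0.3 rad and value of joint magnifier below 1.5 rad).
It fails at once if the guard flops over backwards (value of joint guard above 2.2 rad).
It fails at once if the guard is let drop (velocity of joint guard below -2.5 rad/s).
It fails at once if a loose thing on the bench is disturbed (moved over 20 mm) (distance of any of spare_bar_mid, chuck_key_mid, check_weight_mid from where it was at the start of the episode above 0.02 m).
It also fails if it takes over 54 s, if anything falls off the work surface, if the arm or the gripper's body presses on something with over 40 N, if the wrist force passes 120 N, or if a joint passes its speed limit or range.

## Working session

There is one attempt and no reset: what is moved stays moved. The work goes in short steps, Python scripts to look and compute and a shell command to move; the robot and the scene stay as the last step left them, time stands still between calls to the robot, and variables do not carry over. Pictures are saved under pics/ and viewed, and the job is handed in when it is done.

```bash
mkdir -p pics; ls; python3 - <<'E'
from station import robot, eyes, spotter
import cv2,numpy as np
s=robot.sense();print(s)
for n in("scene","top"):
    im=eyes.capture(n);cv2.imwrite(f"pics/{n}0.png",im[:,:,::-1])
    c=eyes.get_calibration(n);print(n,{k:np.round(v,4).tolist() for k,v in c.items()})
    for t in("magnifier_grip","magnifier_lens","guard_handle","guard","magnifier","tester"):
        r=spotter.outline_of(n,t)
        for d in r[:2]:
            ys,xs=np.nonzero(d["region"]);print(n,t,round(d["conf"],2),np.round(d["position"],1),(ys.min(),ys.max(),xs.min(),xs.max()) if len(ys) else None)
E
```

```text
pics
{'time': 0.0, 'joint_positions': array([ 1.07818829,  0.57651649,  0.02483267,  1.43790581, -0.0150152 ,
        1.12901681, -0.0565295 ]), 'qd': array([ 0.00076722,  0.00038869,  0.00169174,  0.00034098, -0.00071342,
        0.00095273,  0.00048216]), 'joint_torque': array([-4.43026884e-04, -7.65757728e+01,  2.25027211e+00, -2.85963482e+01,
        1.53067522e-02,  1.29564901e-02, -2.42563021e-05]), 'ee_pos': array([ 0.26817029, -0.61897781,  0.24945366]), 'ee_rot': array([-8.06413536e-04,  9.79181014e-01,  2.02987315e-01, -2.01173341e-04]), 'wrist_force': array([-0.43084642,  0.80806322,  0.05456246]), 'wrist_torque': array([-0.01365194, -0.04585633,  0.01403631]), 'grip_width': 0.08538781031511176}
scene {'intrinsics': [[455.0786, 0.0, 283.5166], [0.0, 455.0786, 207.517], [0.0, 0.0, 1.0]], 'R': [[-0.7055, 0.7087, 0.0037], [0.5243, 0.5254, -0.6701], [-0.4769, -0.4708, -0.7423]], 't': [0.3702, -0.1515, 1.3539]}
scene magnifier_grip 0.85 [217.6 319.7] (np.int64(183), np.int64(301), np.int64(278), np.int64(363))
scene magnifier_lens 0.68 [218.  320.3] (np.int64(184), np.int64(302
[... 680 characters left out ...]
-0.9923]], 't': [0.0004, 0.5317, 0.9885]}
top magnifier_grip 0.97 [191.4 233.4] (np.int64(140), np.int64(232), np.int64(131), np.int64(277))
top magnifier_lens 0.93 [189.6 235. ] (np.int64(140), np.int64(232), np.int64(132), np.int64(277))
top guard_handle 0.64 [180.8 291.8] (np.int64(148), np.int64(242), np.int64(191), np.int64(348))
top guard 0.63 [181.  294.3] (np.int64(149), np.int64(240), np.int64(191), np.int64(347))
top magnifier 0.62 [187.5 233.9] (np.int64(140), np.int64(232), np.int64(133), np.int64(277))
top tester 0.9 [190.7 259.3] (np.int64(140), np.int64(241), np.int64(39), np.int64(460))
top tester 0.49 [190.4 235. ] (np.int64(140), np.int64(232), np.int64(132), np.int64(277))
```

View pics/top0.png

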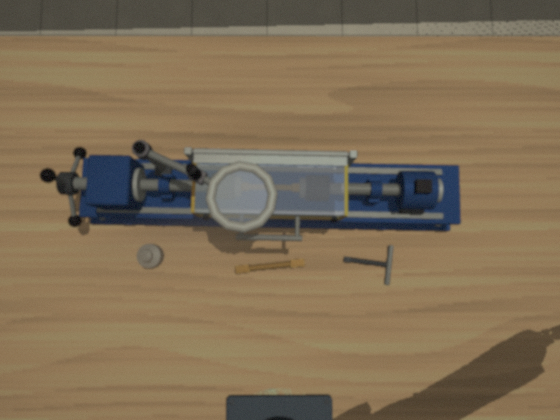

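View pics/scene0.png

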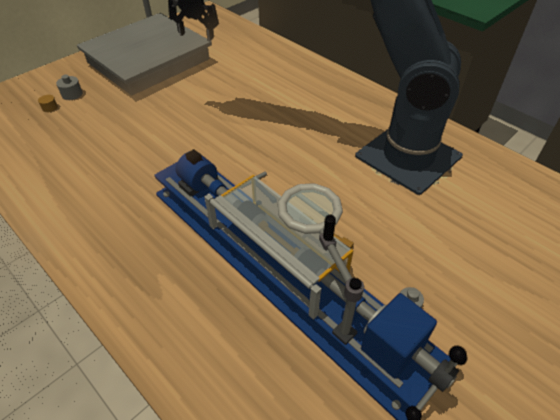

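```bash
python3 - <<'E'
import cv2
a=cv2.imread("pics/top0.png")[120:260,120:380];cv2.imwrite("pics/top0z.png",cv2.resize(a,None,fx=3,fy=3,interpolation=cv2.INTER_CUBIC))
a=cv2.imread("pics/scene0.png")[160:310,190:390];cv2.imwrite("pics/scene0z.png",cv2.resize(a,None,fx=4,fy=4,interpolation=cv2.INTER_CUBIC))
E
```

```text
(no output)
```

View pics/top0z.png

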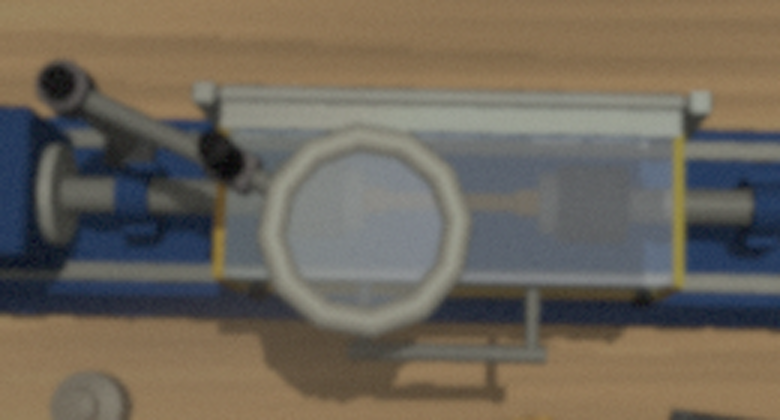

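View pics/scene0z.png

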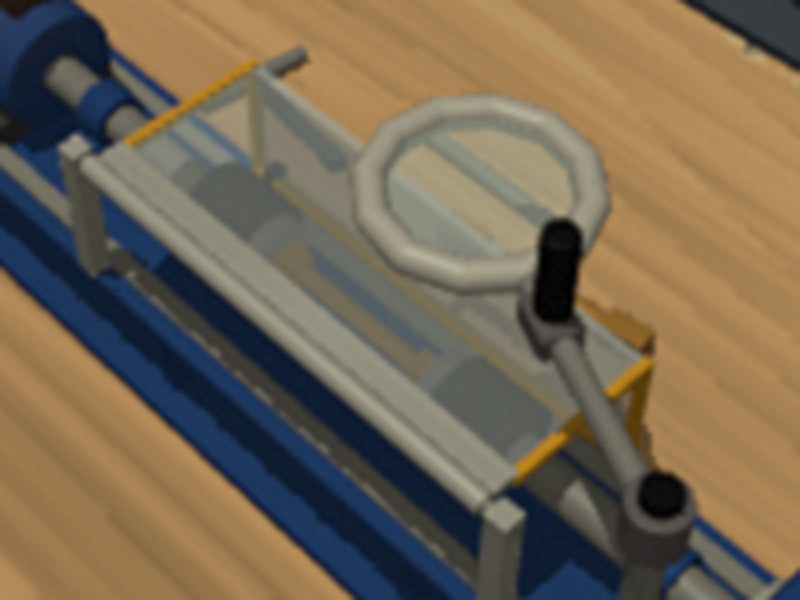

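```bash
cat > h.py <<'E'
from station import robot, eyes, spotter
import cv2,numpy as np
def bp(n,u,v,z):
    c=eyes.get_calibration(n);K=np.array(c["intrinsics"]);R=np.array(c["R"]);t=np.array(c["t"])
    d=R.T@np.linalg.inv(K)@[u,v,1];o=-R.T@t
    return o+d*(z-o[2])/d[2]
def pr(n,X):
    c=eyes.get_calibration(n);K=np.array(c["intrinsics"]);p=K@(np.array(c["R"])@np.array(X)+np.array(c["t"]));return p[:2]/p[2]
E
python3 - <<'E'
from h import *
T=lambda u,v,z:np.round(bp("top",120+(u-1)/3,120+(v-1)/3,z),4)
S=lambda u,v,z:np.round(bp("scene",190+(u-1.5)/4,160+(v-1.5)/4,z),4)
print("lens",T(365,230,.235),S(482,192,.235))
print("post",T(63,85,.258),S(662,493,.258))
print("grip top",T(216,147,.30),S(562,233,.30))
print("hinge",T(205,92,.178),T(700,100,.178))
print("handle R end",T(545,353,.15),T(360,350,.15))
print("bend L corner",T(220,275,.17),"R",T(680,285,.17),S(650,362,.17),S(255,66,.17))
print("bed far R", bp("top",459,167,.075),"near R",bp("top",449,230,.075),"far L",bp("top",82,160,.075),"near L",bp("top",82,223,.075))
E
```

```text
lens [0.5207 0.0678 0.235 ] [0.5206 0.0689 0.235 ]
post [0.604  0.2442 0.258 ] [0.6077 0.249  0.258 ]
grip top [0.5581 0.1456 0.3   ] [0.559  0.1475 0.3   ]
hinge [0.6193 0.1765 0.178 ] [ 0.6133 -0.1443  0.178 ]
handle R end [ 0.4512 -0.0437  0.15  ] [0.4535 0.0772 0.15  ]
bend L corner [0.5009 0.1659 0.17  ] R [ 0.4936 -0.13    0.17  ] [0.5001 0.1682 0.17  ] [ 0.4959 -0.1278  0.17  ]
bed far R [ 0.6064479  -0.39149017  0.075     ] near R [ 0.4696947  -0.36299651  0.075     ] far L [0.62370374 0.42579555 0.075     ] near L [0.48690794 0.41896587 0.075     ]
```

```bash
python3 -m pendant '[0,0,0.04,0,0, 0,0.02,0.04,3.4,0, 0.012,0.035,0.02,3.4,0, 0.014,0.038,0,3.4,0, 0.014,0.038,0,3.4,0, 0.014,0.038,0,3.4,0, 0.014,0.038,0,3.4,0, 0.014,0.038,0,3.4,0, 0.014,0.038,0,3.4,0, 0.014,0.038,0,3.4,0, 0.014,0.038,0,3.4,0, 0.014,0.038,0,3.4,0]'
```

```text
time: 1.7
ee_pos: [0.4008, -0.2152, 0.3536]
ee_rot: [0.004, 0.859, 0.512, -0.002]
wrist_force: [1.6, -0.5, 0.5]
grip_width: 0.0855
```

```bash
python3 -m pendant '[0.016,0.038,0,1,0, 0.016,0.038,0,1,0, 0.016,0.038,0,1,0, 0.016,0.038,0,0,0, 0.016,0.038,0,0,0, 0.016,0.038,0,0,0, 0.016,0.038,0,0,0, 0.016,0.038,0,0,0, 0.016,0.038,0,0,0, 0.008,0.02,0,0,0, 0,0,0,0,0]'; python3 - <<'E'
from h import *
im=eyes.capture("top");cv2.imwrite("pics/top1.png",cv2.resize(im[100:300,100:370,::-1],None,fx=2.9,fy=2.9))
im=eyes.capture("scene");cv2.imwrite("pics/scene1.png",cv2.resize(im[110:310,220:420,::-1],None,fx=3,fy=3))
print(robot.sense()["ee_pos"],robot.sense()["ee_rot"])
E
```

```text
time: 2.62
ee_pos: [0.5512, 0.1626, 0.357]
ee_rot: [0.006, 0.842, 0.54, 0.002]
wrist_force: [-1.6, -0.8, -1.2]
grip_width: 0.0852
[0.55058612 0.15829774 0.35699932] [0.00689081 0.84267035 0.53838444 0.00118093]
```

View pics/scene1.png

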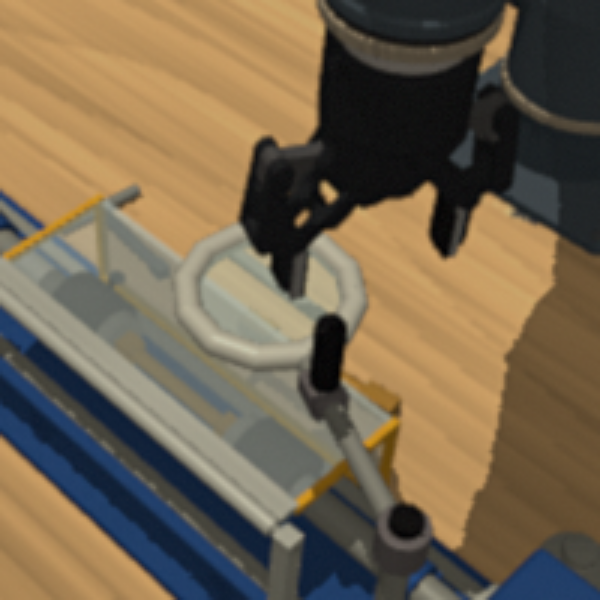

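The fingers stand above the grip (crop ~330,350), straddling it across the arm. Correct and descend.

```bash
python3 -m pendant '[0.008,-0.011,0,0,0, 0,0,-0.02,0,0, 0,0,-0.02,0,0, 0,0,-0.02,0,0, 0,0,-0.01,0,0, 0,0,0,0,0]'; python3 - <<'E'
from h import *
print(robot.sense()["ee_pos"],robot.sense()["ee_rot"])
im=eyes.capture("scene");cv2.imwrite("pics/scene2.png",cv2.resize(im[110:310,220:420,::-1],None,fx=3,fy=3))
E
```

```text
time: 3.22
ee_pos: [0.5615, 0.1307, 0.2871]
ee_rot: [0.011, 0.847, 0.532, 0.002]
wrist_force: [-0.4, 0.3, 0.2]
grip_width: 0.0853
[0.56149234 0.13072829 0.28708327] [0.01144283 0.84671968 0.53191349 0.00170028]
```

View pics/scene2.png

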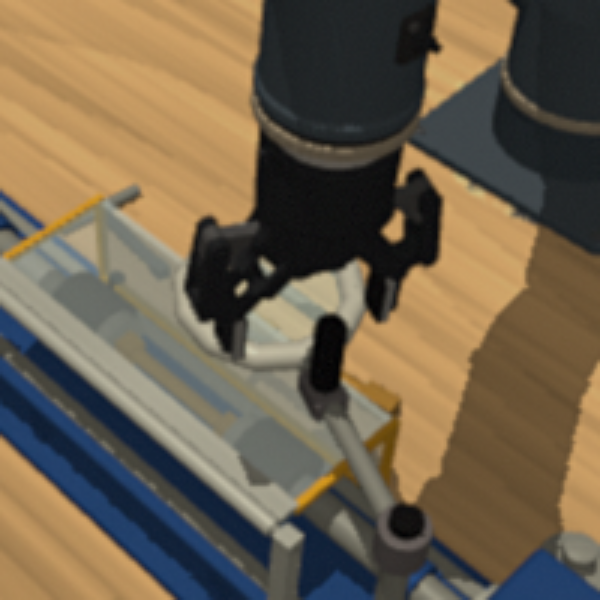

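```bash
python3 -m pendant '[-0.003,0.016,-0.003,0,0, 0,0,0,0,0, 0,0,0,0,0]'
```

```text
time: 3.52
ee_pos: [0.5607, 0.1431, 0.288]
ee_rot: [0.013, 0.848, 0.529, 0.003]
wrist_force: [1.7, -0.5, 0.3]
grip_width: 0.0851
```

```bash
python3 -m pendant '[-0.002,0.004,-0.004,0,0.3, 0,0,0,0,0.6, 0,0,0,0,1, 0,0,0,0,1, 0,0,0,0,1, 0,0,0,0,1]'
```

```text
time: 4.02
ee_pos: [0.5596, 0.1459, 0.2869]
ee_rot: [0.014, 0.849, 0.529, 0.005]
wrist_force: [1.0, 0.6, 0.9]
grip_width: 0.0187
```

```bash
python3 -m pendant '[-0.0087,0.0044,0,-5,1, -0.0083,0.0052,0,-5,1, -0.0078,0.0059,0,-5,1, -0.0073,0.0065,0,-5,1, -0.0067,0.0072,0,-5,1, -0.006,0.0077,0,-5,1]'
```

```text
time: 4.52
ee_pos: [0.5149, 0.1828, 0.2868]
ee_rot: [0.014, 0.96, 0.281, 0.002]
wrist_force: [3.5, 0.8, -1.6]
grip_width: 0.0185
```

```bash
python3 -m pendant '[-0.0053,0.0082,0,-5,1, -0.0046,0.0086,0,-5,1, -0.0038,0.009,0,-5,1, -0.003,0.0093,0,-5,1, -0.0022,0.0095,0,-5,1, -0.0014,0.0097,0,-5,1, -0.0005,0.0098,0,-5,1, 0.0003,0.0098,0,-5,1]'
```

```text
time: 5.18
ee_pos: [0.4943, 0.2613, 0.2868]
ee_rot: [0.013, 0.997, -0.079, -0.001]
wrist_force: [3.6, -2.1, -3.5]
grip_width: 0.0187
```

```bash
python3 -m pendant '[0.0012,0.0097,0,-5,1, 0.002,0.0096,0,-5,1, 0.0029,0.0094,0,-4,1, 0,0,0,0,1, 0,0,0,0,1, 0,0,0,0,1]'
```

```text
time: 5.68
ee_pos: [0.5026, 0.2931, 0.2868]
ee_rot: [0.011, 0.979, -0.206, -0.001]
wrist_force: [1.3, -0.0, -1.7]
grip_width: 0.0179
```

```bash
python3 - <<'E'
from h import *
im=eyes.capture("top");cv2.imwrite("pics/top3.png",cv2.resize(im[100:300,100:370,::-1],None,fx=2.9,fy=2.9))
im=eyes.capture("scene");cv2.imwrite("pics/scene3.png",im[:,:,::-1])
E
```

```text
(no output)
```

View pics/scene3.png

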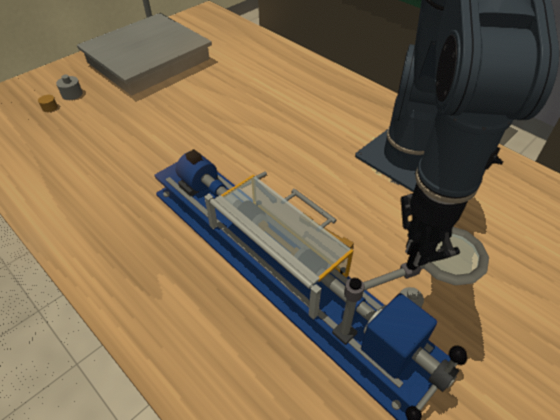

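View pics/top3.png

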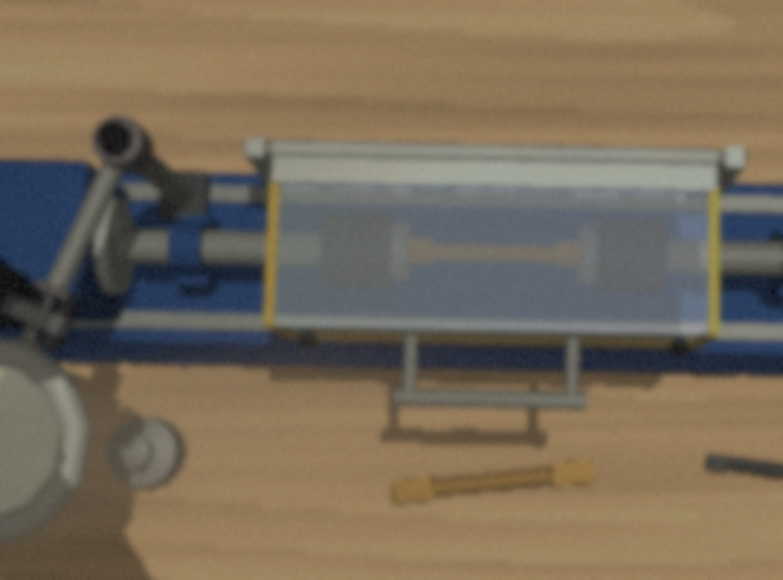

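The magnifier is out at the left (ring near crop 10,440), the guard still shut; the pull bar shows free from (395,398) to (583,401) in the crop. Open, rise, and locate the bar.

```bash
python3 - <<'E'
from h import *
T=lambda u,v,z:np.round(bp("top",100+(u-1)/2.9,100+(v-1)/2.9,z),4)
print(T(393,398,.153),T(585,401,.153),T(411,398,.153),T(572,401,.153))
for t in ("spare_bar_mid","check_weight_mid","chuck_key_mid"):
    for d in spotter.outline_of("top",t)[:1]: print(t,d["conf"],bp("top",d["position"][1],d["position"][0],.01))
E
python3 -m pendant '[0,0,0,0,0, 0,0,0,0,0, 0,0,0,0,0, 0,0,0,0,0, 0,0,0.02,0,0, 0,0,0.03,0,0, 0,0,0.03,0,0, 0,0,0,0,0]'
```

```text
[0.4523 0.0857 0.153 ] [ 0.4499 -0.0436  0.153 ] [0.4523 0.0736 0.153 ] [ 0.4499 -0.0349  0.153 ]
spare_bar_mid 0.6 [0.39481333 0.01873543 0.01      ]
check_weight_mid 0.75 [0.41829079 0.29646205 0.01      ]
time: 6.6
ee_pos: [0.5003, 0.2891, 0.3677]
ee_rot: [0.016, 0.978, -0.206, -0.003]
wrist_force: [-0.4, 0.7, 0.0]
grip_width: 0.0853
```

```bash
python3 -m pendant '[-0.003,-0.02,0,7,0.3, -0.003,-0.02,0,7,0.3, -0.003,-0.02,0,7,0.3, -0.003,-0.02,0,7,0.3, -0.003,-0.02,0,7,0.5, -0.003,-0.02,0,7,0.5, -0.003,-0.02,0,7,0.5, -0.003,-0.02,0,7,0.5, -0.003,-0.02,0,7,0.6, -0.003,-0.02,0,7,0.6, -0.003,-0.02,0,7,0.6, -0.003,-0.02,0,7,0.6]'; python3 -m pendant '[-0.003,-0.01,0,7,0.6, -0.003,0,0,7,0.6, -0.003,0,0,7,0.6, 0,0,0,3,0.6, 0,0,0,0,0.6]'
```

```text
time: 7.6
ee_pos: [0.4602, 0.0427, 0.3687]
ee_rot: [0.014, 0.856, 0.517, 0.008]
wrist_force: [0.2, -0.3, 0.3]
grip_width: 0.0341
time: 8.02
ee_pos: [0.4488, 0.0247, 0.3688]
ee_rot: [0.013, 0.724, 0.689, 0.01]
wrist_force: [0.8, -0.3, -0.5]
grip_width: 0.0342
```

```bash
python3 -m pendant '[0.002,-0.004,-0.02,1.7,0.6, 0,0,-0.03,0,0.6, 0,0,-0.035,0,0.6, 0,0,-0.035,0,0.6, 0,0,-0.025,0,0.6, 0,0,-0.01,0,0.6, 0,0,0,0,0.6]';python3 - <<'E'
from h import *
im=eyes.capture("scene");cv2.imwrite("pics/scene4.png",cv2.resize(im[110:310,200:400,::-1],None,fx=3,fy=3))
im=eyes.capture("top");cv2.imwrite("pics/top4.png",cv2.resize(im[100:300,100:370,::-1],None,fx=2.9,fy=2.9))
s=robot.sense();print(s["ee_pos"],s["ee_rot"],s["joint_positions"])
from scipy.spatial.transform import Rotation as R
q=s["ee_rot"];print(R.from_quat([q[1],q[2],q[3],q[0]]).as_matrix().round(3))
E
```

```text
time: 8.6
ee_pos: [0.4511, 0.0206, 0.2101]
ee_rot: [0.016, 0.719, 0.695, 0.013]
wrist_force: [-0.5, -0.2, 0.3]
grip_width: 0.0342
[0.45216248 0.02076596 0.21216982] [0.01687412 0.71864352 0.69503102 0.01409406] [ 0.0978682   0.28589431 -0.32757434  2.07670513  0.15280115  0.75736677
 -0.3580386 ]
[[ 0.033  0.998  0.044]
 [ 0.999 -0.033 -0.005]
 [-0.003  0.044 -0.999]]
```

View pics/scene4.png

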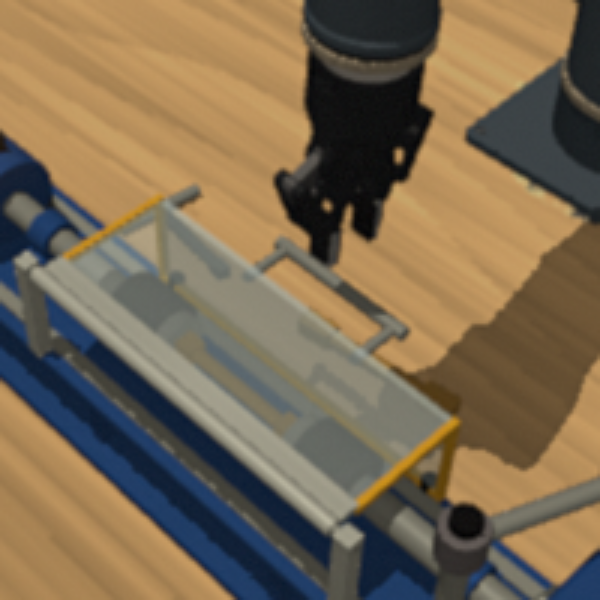

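View pics/top4.png

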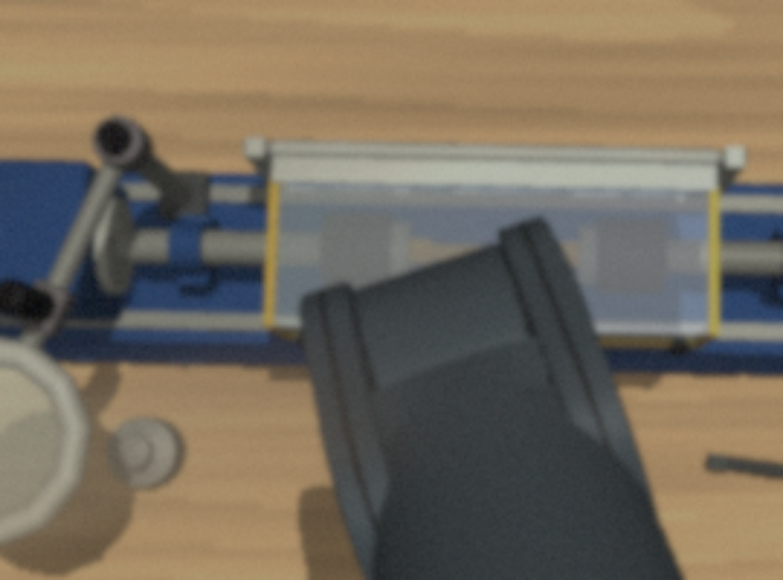

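The fingers are over the bar's middle; the magnifier stayed. Descend and grip.

```bash
python3 -m pendant '[-0.001,0,-0.02,0,0.6, 0,0,-0.02,0,0.6, 0,0,-0.015,0,0.6, 0,0,-0.005,0,0.6, 0,0,0,0,0.6]'
```

```text
time: 9.12
ee_pos: [0.4568, 0.0216, 0.1571]
ee_rot: [0.022, 0.72, 0.693, 0.019]
wrist_force: [0.4, -0.7, 0.2]
grip_width: 0.0347
```

```bash
python3 -m pendant '[-0.006,0,-0.005,0,0.6, 0,0,0,0,0.6]'; python3 -m pendant '[0,0,0,0,1, 0,0,0,0,1, 0,0,0,0,1, 0,0,0,0,1]'; python3 - <<'E'
from h import *
im=eyes.capture("scene");cv2.imwrite("pics/scene5.png",cv2.resize(im[110:310,200:400,::-1],None,fx=3,fy=3))
E
```

```text
time: 9.28
ee_pos: [0.4518, 0.0218, 0.1537]
ee_rot: [0.023, 0.72, 0.693, 0.021]
wrist_force: [0.2, -0.1, -0.5]
grip_width: 0.0344
time: 9.62
ee_pos: [0.4519, 0.0219, 0.1558]
ee_rot: [0.023, 0.72, 0.693, 0.021]
wrist_force: [0.9, 0.1, -4.1]
grip_width: 0.0096
```

View pics/scene5.png

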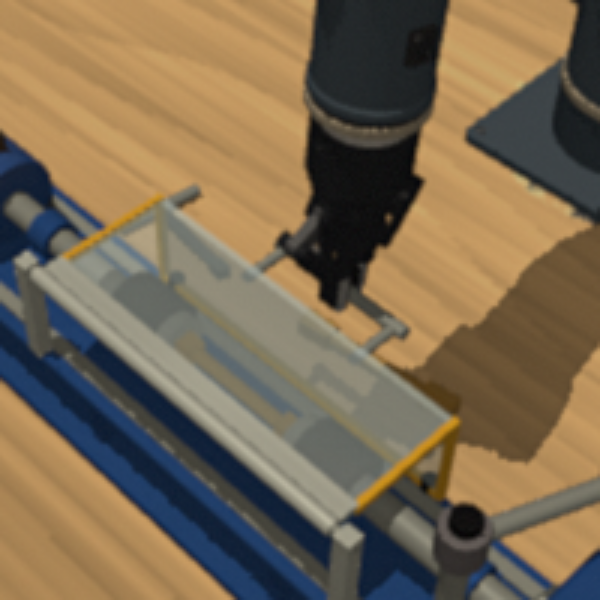

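```bash
python3 -m pendant '[-0.0008,0,0.0083,0,1, -0.0004,0,0.0083,0,1, 0,0,0.0083,0,1, 0.0005,0,0.0083,0,1, 0.0009,0,0.0083,0,1, 0.0013,0,0.0082,0,1]'
```

```text
time: 10.17
ee_pos: [0.4538, 0.0219, 0.2097]
ee_rot: [0.023, 0.72, 0.693, 0.021]
wrist_force: [4.3, 0.0, -7.6]
grip_width: 0.0094
```

```bash
python3 -m pendant '[0.0019,0,0.0081,0,1, 0.0023,0,0.008,0,1, 0.0027,0,0.0079,0,1, 0.0031,0,0.0077,0,1, 0.0035,0,0.0075,0,1, 0.0039,-0.0001,0.0074,0,1, 0.0042,-0.0001,0.0072,0,1, 0.0046,-0.0001,0.0069,0,1]'; cat > th.py <<'E'
from h import *
from scipy.optimize import least_squares
p=robot.sense()["ee_pos"]
H=np.array([.617,.170])+[0,.005]
d=[p[0]-H[0],p[2]-H[1]]
# bar at phi: base vec (-165,-20)
th=np.arctan2(d[1],-d[0])-np.arctan2(-.02,.165)
print(p,"r",np.hypot(*d),"theta",th)
E
python3 th.py
```

```text
time: 10.83
ee_pos: [0.4847, 0.0212, 0.2812]
ee_rot: [0.027, 0.72, 0.693, 0.027]
wrist_force: [10.6, 0.2, -15.2]
grip_width: 0.0089
[0.48474997 0.02123042 0.2811901 ] r 0.16960662286542252 theta 0.7971605096501232
```

```bash
python3 -m pendant '[0.0061,0,0.0057,0,1, 0.0064,-0.0001,0.0053,0,1, 0.0066,-0.0001,0.005,0,1, 0.0069,-0.0001,0.0047,0,1, 0.0069,-0.0001,0.0047,0,1, 0.0071,-0.0001,0.0043,0,1]'; python3 th.py
```

```text
time: 11.33
ee_pos: [0.518, 0.0205, 0.3148]
ee_rot: [0.022, 0.72, 0.693, 0.021]
wrist_force: [-9.8, -0.2, 7.2]
grip_width: 0.0098
[0.51800335 0.02050418 0.31476089] r 0.17127008764699056 theta 1.0751261536480379
```

```bash
python3 - <<'E'
from h import *
from scipy.optimize import least_squares
P=np.array([[.4519,.1558],[.4538,.2097],[.4847,.2812],[.518,.3148]])
for r in (.1662,None):
    f=lambda v:np.hypot(P[:,0]-v[0],P[:,1]-v[1])-(r or v[2])
    s=least_squares(f,[.617,.175,.166]);print(s.x,s.fun*1000)
im=eyes.capture("scene");cv2.imwrite("pics/scene6.png",cv2.resize(im[60:310,180:430,::-1],None,fx=2.4,fy=2.4))
im=eyes.capture("top");cv2.imwrite("pics/top6.png",cv2.resize(im[100:300,100:370,::-1],None,fx=2.9,fy=2.9))
print(robot.sense()["wrist_force"],robot.sense()["ee_pos"])
E
```

```text
[0.61679583 0.18066494 0.166     ] [ 0.56000669 -0.63830434 -0.19817384  0.39180663]
[0.6243909  0.17751282 0.17377652] [ 0.07559356 -0.17562838  0.19065473 -0.09061992]
[-7.71016401 -1.12312377  7.17596749] [0.51891005 0.0204896  0.31563655]
```

View pics/scene6.png

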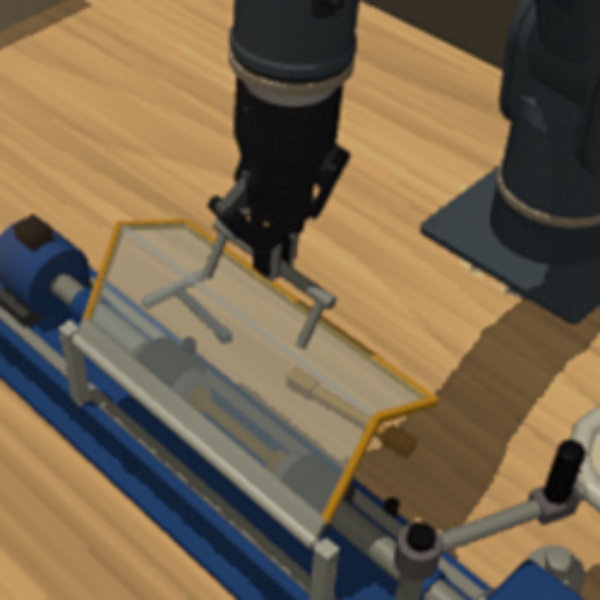

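Scene view: the guard is up about 60°, bar (crop 275,265) in the fingers near their tips; magnifier stays off at the right. Continue on the fitted arc.

```bash
sed -i 's/\[0,.005\]/[0,.0107]/' th.py; python3 -m pendant '[0.0068,-0.0001,0.0048,0,1, 0.007,-0.0001,0.0043,0,1, 0.0073,-0.0001,0.0039,0,1, 0.0075,-0.0001,0.0034,0,1, 0.0077,-0.0001,0.003,0,1]'; python3 th.py
```

```text
time: 11.85
ee_pos: [0.5549, 0.0198, 0.3369]
ee_rot: [0.021, 0.72, 0.694, 0.019]
wrist_force: [-0.9, -1.1, -2.1]
grip_width: 0.0094
[0.55485091 0.01976394 0.33686784] r 0.16808004882571465 theta 1.3126704871289894
```

```bash
python3 -m pendant '[0.0063,-0.0001,0.0021,0,1, 0.0063,-0.0001,0.0018,0,1, 0.0064,-0.0001,0.0016,0,1, 0.0065,-0.0001,0.0013,0,1, 0.0065,-0.0001,0.0011,0,1, 0.0066,-0.0001,0.0008,0,1]'; python3 th.py
```

```text
time: 12.35
ee_pos: [0.5981, 0.0188, 0.349]
ee_rot: [0.022, 0.72, 0.693, 0.02]
wrist_force: [-8.6, -1.2, 16.3]
grip_width: 0.0095
[0.59809768 0.01882597 0.34904399] r 0.16940187454273217 theta 1.5796044236224491
```

```bash
python3 -m pendant '[0.006,-0.0001,0.0012,0,1, 0.006,-0.0001,0.0007,0,1, 0.006,-0.0001,0.0003,0,1, 0.005,-0.0001,0,0,1, 0.004,-0.0001,0,0,1, 0,0,0,0,1, 0,0,0,0,1]'; python3 th.py;  python3 - <<'E'
from h import *
im=eyes.capture("scene");cv2.imwrite("pics/scene7.png",cv2.resize(im[60:310,180:430,::-1],None,fx=2.4,fy=2.4))
im=eyes.capture("top");cv2.imwrite("pics/top7.png",cv2.resize(im[100:300,100:370,::-1],None,fx=2.9,fy=2.9))
print(robot.sense()["wrist_force"],robot.sense()["ee_pos"])
E
```

```text
time: 12.93
ee_pos: [0.6303, 0.0181, 0.3506]
ee_rot: [0.022, 0.72, 0.693, 0.02]
wrist_force: [-3.0, -1.1, 0.7]
grip_width: 0.0093
[0.63025347 0.01813505 0.35060588] r 0.17042200952801165 theta 1.7692671282096024
[-2.27654653 -0.77749122  0.28509894] [0.63003328 0.01817814 0.35062522]
```

View pics/scene7.png

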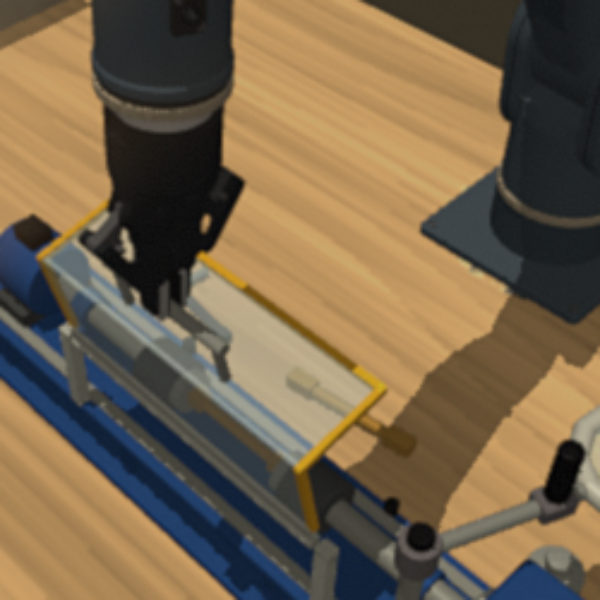

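View pics/top7.png

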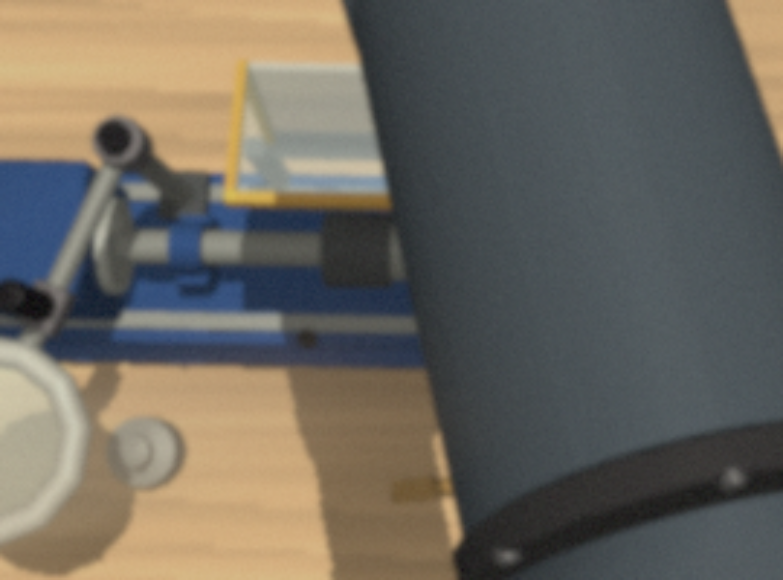

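```bash
python3 - <<'E'
from h import *
from scipy.optimize import least_squares
yaw=-.02
S=lambda u,v:(180+(u-.7)/2.4,60+(v-.7)/2.4); T=lambda u,v:(100+(u-.95)/2.9,100+(v-.95)/2.9)
obs=[("scene","b",S(300,468)),("scene","e",S(384,386)),("top","b",T(242,62)),("top","e",T(229,200))]
def P(v):
    th,hx,hy=v;out={}
    for k,(x,z) in dict(b=(-.12,0),e=(-.12,-.09)).items():
        X=x*np.cos(th)+z*np.sin(th);Z=-x*np.sin(th)+z*np.cos(th)
        out[k]=[hx+X*np.cos(yaw)-.15*np.sin(yaw),hy+X*np.sin(yaw)+.15*np.cos(yaw),.17+Z]
    return out
f=lambda v:np.concatenate([pr(c,P(v)[k])-o for c,k,o in obs])
s=least_squares(f,[1.77,.617,.018]);print(s.x,s.fun.round(2))
s=least_squares(lambda v:f([v[0],.617,.018]),[1.77]);print(s.x,s.fun.round(2))
E
```

```text
[1.78359124 0.61524552 0.01490559] [-0.93  0.83  0.18 -0.31 -0.04  0.07 -0.19  0.76]
[1.77353488] [ 0.22  2.02  1.4   1.03 -1.88 -0.29 -1.99  0.61]
```

Both the arm and the images put the guard at 1.77–1.78; nudge slightly, hold, check, and hand in.

```bash
python3 -m pendant '[0.002,0,0,0,1, 0,0,0,0,1, 0,0,0,0,1, 0,0,0,0,1, 0,0,0,0,1, 0,0,0,0,1, 0,0,0,0,1, 0,0,0,0,1]'; python3 th.py; python3 - <<'E'
from h import *
im=eyes.capture("scene");cv2.imwrite("pics/scene8.png",im[:,:,::-1])
for d in spotter.outline_of("scene","magnifier_lens")[:1]: print(d["conf"],d["position"],bp("scene",*d["position"][::-1],.235))
print(robot.sense()["wrist_force"],robot.sense()["ee_pos"])
E
```

```text
time: 13.7
ee_pos: [0.631, 0.0181, 0.3506]
ee_rot: [0.022, 0.72, 0.693, 0.02]
wrist_force: [-1.8, -0.2, 0.9]
grip_width: 0.0091
[0.63103032 0.01807422 0.35055143] r 0.17042992446912295 theta 1.7738363756843372
[-2.08692151 -0.18503929 -0.849469  ] [0.63103093 0.01813973 0.35053509]
```

View pics/scene8.png

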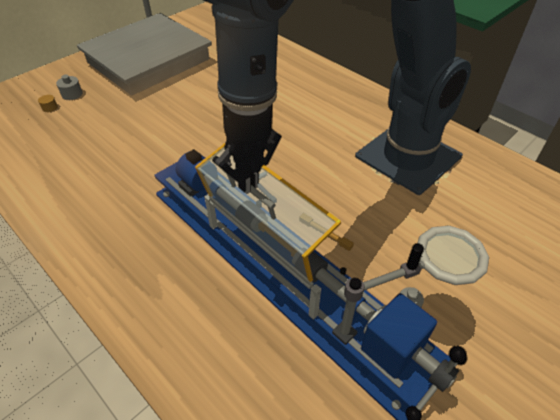

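The guard is held upright in the fingers (bar at about 245,180), with the magnifier ring away at (453,254). The reading is steady, so I hand in.

```bash
python3 -c "
from station import robot
print(robot.job_done())"
```

```text
the job is handed in; nothing more can be done
None
```

I swung the magnifier out to about 1.9 rad, past the end of the guard, and let go of it. Then I gripped the pull bar from above, raised the guard to its balance point and handed the job in with the fingers still holding it.

**Last checks:**
- **Guard angle:** the tool position gives about 1.774 rad. Fits to the two camera pictures, taken just before a final nudge of about 1 mm, gave 1.774 and 1.784. All are inside the 1.705–1.885 band.
- **Hold:** the tool did not move over the last readings. The fingers stopped on the bar (9 mm reading for a 12 mm bar), with about 2 N at the wrist.
- **Magnifier:** it stands clear of the guard in the last picture. The network gave no detection of the lens that time, so I checked it by eye only.
- **Loose things:** the check weight and spare bar looked unmoved by eye; I did not measure them again. The arm hid the chuck key in the last pictures, but nothing went near it.

**What disagreed:** the bar sits about 10–14 mm below the grasp point, nearer the fingertips than planned. It seems to have slipped a few millimetres during the lift, when the wrist force reached about 19 N.

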